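Start the glue timer of the walnut tray

ROBOT

A 7-joint arm with a two-finger parallel gripper is mounted at the origin on the work surface. World frame = base frame: x ahead of the robot, y to its left, z up, the work surface at z = 0. Lengths are in m, angles in rad, forces in N, time in s.
With the tool pointing down it reaches from about 0.4 to 0.85 m from the base axis. Payload 4.5 kg.
Tool frame: the origin (TCP) lies midway between the tips of the shut fingers; the grasp point (between the pads) lies 19 mm behind it; z points along the fingers, y is the direction in which the jaws open and shut (so a half turn about z gives the same grasp; the last joint's range is limited). The gripper opens to 85 mm and grips with 20 to 120 N. Pads are 22 mm wide; open, the fingers measure 114 mm over their backs; the gripper's body (76 mm by 85 mm) begins 54 mm behind the grasp point. The pads swing forward as they close: fully open they stand 13 mm farther back than shut.
Start: joints at [1.353, 0.689, -0.195, 1.565, 0.157, 0.902, -0.215], TCP at [0.156, -0.605, 0.205] pointing down, gripper open.
Joint ranges: [-3.01, 3.01], [-0.46, 2.08], [-1.47, 1.51], [0.13, 2.56], [-1, 4.14], [0.04, 2.09], [-2.66, 2.66]. Speed limits (rad/s): [2.57, 2.57, 3.14, 3.14, 3.14, 3.14, 3.14].

INTERFACE

Orientations are given as a unit quaternion [w, x, y, z].
In Python, from rig import bot gives the robot as it stands.
- The arm moves only by the tool apply_moves, never from a script. Its arguments are lists of equal length, an entry for each row: "xyz": the shift along the tool's x, y, z in m, a list of three; "dr": the turn, a rotation vector about the tool's x, y, z in degrees, a list of three; "grip": the finger opening in m, from 0 to 0.0854. A call has 1 to 8 rows; each row shifts and turns the commanded pose from where the row before left it, along the tool's axes as they then stand; what a row does not reach is not made up. A row lasts 1/12 s, in which the tool goes at most 41.7 mm and 7.16 degrees, less where a joint would pass 70% of its speed; a pose out of reach is approached as far as the arm can. A call with a gripper value outside its range is refused whole. The fingers move at their own pace and stop on an object; "newtons" is the grip in N (left out, the last holds). Time passes only in rows, so rows that do not move let the fingers close. It gives the time, the measured TCP pose, the force and the opening at its end, in the units of the state.
- bot.observe(): the state, without advancing time (a new reading comes with each control period).
- bot.read_camera(name): name is "scene" or "top"; returns the picture (480x640x3 uint8, red, green, blue); there is no depth.
- bot.camera_info(name): a dict with "K" (3x3 intrinsics, pixels), "k1" (the pictures are not rectified: a ray, as slopes to the right and down, at radius r is drawn at 1 + k1 r^2 times it, then the intrinsics apply), "pose" (4x4, takes a point from camera to world coordinates). Camera axes: x right, y down, z forward; pixel columns grow to the right and rows downward; lengths in m; the calibration is good to about 2 mm. A picture is of the moment at which its call begins. camera_info takes no time and is no camera call.
- bot.job_done(): hands the job in, once; it reports no verdict.
Trained networks look in the newest picture that a camera, given by its name, has taken for a name from the list of things; names that differ only in an ending like _2 or _b are one class to them, and where a whole thing is asked for, a point or a joint stands for the part that bears it (a point fixed in the world has none). Each returns a list of dicts, best first, with "conf" (0 to 1); they miss things now and then, are a little off and sometimes report something else, mostly with a low value. They report only what shows in the picture. A call takes as long as a camera call. They do not tell look-alikes from the thing itself.
- bot.trace(camera, thing): "pixels" (480x640 bool, what is visible of it) and "xy" ([column, row] in pixels, amid what is visible of it).
- bot.landmark_of(camera, thing): "xy" ([column, row] in pixels: a listed point, or the origin of a listed thing).
The state is a dict: "time": time; "qpos": joint angles; "dq": joint speeds; "tau": joint torques, N m; "position": TCP position; "tcp_rot": TCP orientation; "ft_force": force on the tool from outside, world axes, zero at the start; "ft_torque": the same for the moment, N m; "grip_width": finger opening in m.
Only numpy, scipy, OpenCV 4.12 (cv2) and the standard library are available. Lean on these libraries where they do the work, as an engineer would, in place of code of your own. Each camera call takes 0.05 s, during which the arm holds its last target.

TASK

Three small trays are drying in clamps, each with its own push-top timer standing in front of it, on the robot's side. Start the timer of the dark walnut tray: press its orange cap gently with the fingertips, keep it down for a good second, then let it spring up and draw the hand well clear above. Do not touch the other two timers, do not pick up or push the timer about, and leave everything else where it is.

Things in the scene. Friction and masses are not known exactly. Their poses are not given: they have to be found in the camera images.
- tray_walnut: Small desk tray with dark brown walnut walls, glued up and held in a bar clamp; loose. 140 mm (its x) by 170 mm (its y), long walls 38 mm high, handled ends 58 mm high. The clamp runs over its middle along its x, top at 80 mm, from 85 mm before the origin to 157 mm behind it (wooden handle at +x). Origin: centre of the underside. Its -x side is its front, towards the robot.
- tray_birch: Small desk tray with pale birch walls, glued up and held in a bar clamp; loose. 140 mm (its x) by 170 mm (its y), long walls 38 mm high, handled ends 58 mm high. The clamp runs over its middle along its x, top at 80 mm, from 85 mm before the origin to 157 mm behind it (wooden handle at +x). Origin: centre of the underside. Its -x side is its front, towards the robot.
- tray_blue: Small desk tray with blue-painted walls, glued up and held in a bar clamp; loose. 140 mm (its x) by 170 mm (its y), long walls 38 mm high, handled ends 58 mm high. The clamp runs over its middle along its x, top at 80 mm, from 85 mm before the origin to 157 mm behind it (wooden handle at +x). Origin: centre of the underside. Its -x side is its front, towards the robot.
- timer_walnut: Loose push-top timer, a white puck 72 mm in diameter and 32 mm high, about 0.2 to 0.33 kg, standing on the table some 150 mm in front of (nearer the robot than) the dark brown walnut tray, whose timer it is. An orange cap on top reaches 46 mm high. All three timers look alike. Origin: centre of the underside.
- top_walnut (a point): Centre of the flat top of the orange push cap (40 mm in diameter) of the timer at the dark brown walnut tray, 46 mm above the table when not pressed. Moves down with the cap.
- cap_walnut (a joint): How far the push cap of the timer at the dark brown walnut tray is pressed down, m: 0 = up, 0.009 = at its stop. It springs back by itself: 1 N starts it, then 0.7 N more per mm (about 4 N at 4 mm, 7 N at the stop). The timer starts when the cap is kept more than 4 mm down.
- timer_birch: Loose push-top timer, a white puck 72 mm in diameter and 32 mm high, about 0.2 to 0.33 kg, standing on the table some 150 mm in front of (nearer the robot than) the pale birch tray, whose timer it is. An orange cap on top reaches 46 mm high. All three timers look alike. Origin: centre of the underside.
- top_birch (a point): Centre of the flat top of the orange push cap (40 mm in diameter) of the timer at the pale birch tray, 46 mm above the table when not pressed. Moves down with the cap.
- cap_birch (a joint): How far the push cap of the timer at the pale birch tray is pressed down, m: 0 = up, 0.009 = at its stop. It springs back by itself: 1 N starts it, then 0.7 N more per mm (about 4 N at 4 mm, 7 N at the stop). The timer starts when the cap is kept more than 4 mm down.
- timer_blue: Loose push-top timer, a white puck 72 mm in diameter and 32 mm high, about 0.2 to 0.33 kg, standing on the table some 150 mm in front of (nearer the robot than) the blue-painted tray, whose timer it is. An orange cap on top reaches 46 mm high. All three timers look alike. Origin: centre of the underside.
- top_blue (a point): Centre of the flat top of the orange push cap (40 mm in diameter) of the timer at the blue-painted tray, 46 mm above the table when not pressed. Moves down with the cap.
- cap_blue (a joint): How far the push cap of the timer at the blue-painted tray is pressed down, m: 0 = up, 0.009 = at its stop. It springs back by itself: 1 N starts it, then 0.7 N more per mm (about 4 N at 4 mm, 7 N at the stop). The timer starts when the cap is kept more than 4 mm down.
- glue_pot: Loose yellow glue bottle with a red nozzle, 46 mm in diameter, 90 mm high, standing on the table between two of the timers. Origin: centre of the underside.
- sanding_block: Loose cork sanding block, 75 by 42 mm, 30 mm high, lying on the table between two of the timers. Origin: centre of the underside.
Mind the look-alikes: they are no part of the job. Leave any turquoise look-alike of the timer_birch alone. Leave any green look-alike of the timer_blue alone.

How it is judged:
By the outcome, as a careful person would: the job done as asked, in the order asked, and still so for the second after the job is handed in, with the robot touching nothing.
It also fails if it takes over 32 s, if anything falls off the work surface, if the arm or the gripper's body presses on something with over 40 N, if the wrist force passes 120 N, or if a joint passes its speed limit or range.

## Working session

There is one attempt and no reset: what is moved stays moved. The work goes in short steps, Python scripts to look and compute and a tool call to move; the robot and the scene stay as the last step left them, time stands still between calls to the robot, and variables do not carry over. Pictures are saved under pics/ and viewed, and the job is handed in when it is done.

Besides the shell and the picture viewer there is one more tool, called after "Emit:" in YAML: its name, and indented under it one key for each argument. apply_moves: Moves the arm, as the interface text tells. Its arguments: {"type":"object","properties":{"xyz":{"type":"array"},"dr":{"type":"array"},"grip":{"type":"array"},"newtons":{"type":"number"}},"required":["xyz","dr","grip"]}

```bash
mkdir -p pics; ls
python3 - <<'E'
from rig import bot
import cv2,numpy as np
for c in("scene","top"):
    im=bot.read_camera(c); cv2.imwrite(f"pics/{c}0.png",im[:,:,::-1]); i=bot.camera_info(c); print(c,i)
    for t in("tray_walnut","top_walnut","timer_walnut"):
        print(t,[(np.round(d["xy"],1),round(d["conf"],2)) for d in bot.landmark_of(c,t)])
s=bot.observe();print(s)
E
```

```text
pics
scene {'K': array([[455.20357448,   0.        , 321.0494843 ],
       [  0.        , 455.20357448, 240.67794715],
       [  0.        ,   0.        ,   1.        ]]), 'k1': -0.07800464322409174, 'pose': array([[ 0.8499509 ,  0.31629365, -0.4213571 ,  0.85094386],
       [ 0.52676756, -0.52529859,  0.66826442, -0.53133188],
       [-0.00997049, -0.78994919, -0.61309124,  0.57579873],
       [ 0.        ,  0.        ,  0.        ,  1.        ]])}
tray_walnut [(array([427.5, 211.8]), 0.85)]
top_walnut [(array([369.8, 182.6]), 0.76), (array([195.5, 405.3]), 0.41)]
timer_walnut [(array([368.2, 195.3]), 0.63)]
top {'K': array([[579.41638491,   0.        , 319.84380831],
       [  0.        , 579.41638491, 236.82587313],
       [  0.        ,   0.        ,   1.        ]]), 'k1': -0.02488245566416548, 'pose': array([[ 0.00744109, -0.99139803,  0.13066976,  0.38203078],
       [-0.99996585, -0.00784713, -0.00259274,  0.01432058],
       [ 0.00359582, -0.130646  , -0.99142256,  1.1340821 ],
       [ 0.        ,  0.        ,  0.        ,  1.        ]])}
tray_walnut [(array([166.2, 201.1]), 0.6)]
top_walnut [(array([169.2, 264.1]), 0.63), (array([168.8, 200.1]), 0.33)]
timer_walnut [(array([175.2, 269.2]), 0.6)]
{'time': 0.4, 'qpos': array([ 1.35279939,  0.68922599, -0.19457388,  1.56545479,  0.15729991,
        0.90249635, -0.21509617]), 'dq': array([ 0.0002352 , -0.00046804, -0.00099076,  0.00015833,  0.0009326 ,
        0.00128212,  0.00104623]), 'tau': array([ 1.32919664e-03, -5.38995266e+01, -1.26464725e+00, -1.58622748e+01,
        9.77635063e-03,  3.93134658e-03, -4.00128783e-05]), 'position': array([ 0.155702  , -0.60521281,  0.20519598]), 'tcp_rot': array([-9.80127606e-05,  9.92083675e-01,  1.25578549e-01, -2.14000242e-05]), 'ft_force': array([0.34615755, 1.03734674, 0.11568919]), 'ft_torque': array([ 0.01096714, -0.01651389,  0.0119134 ]), 'grip_width': 0.08583770695470712}
```

View pics/scene0.png

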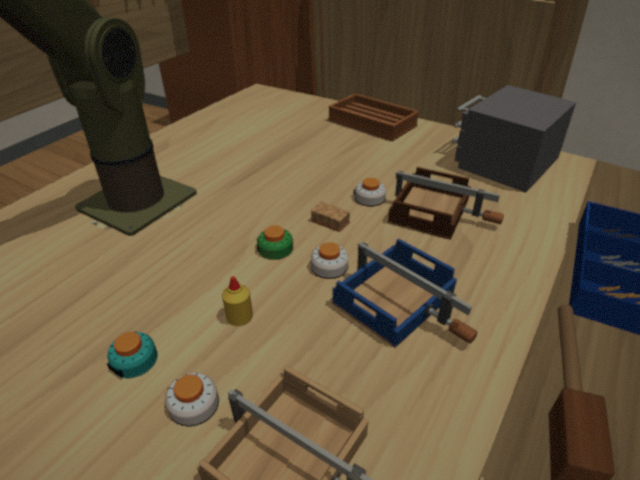

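View pics/top0.png

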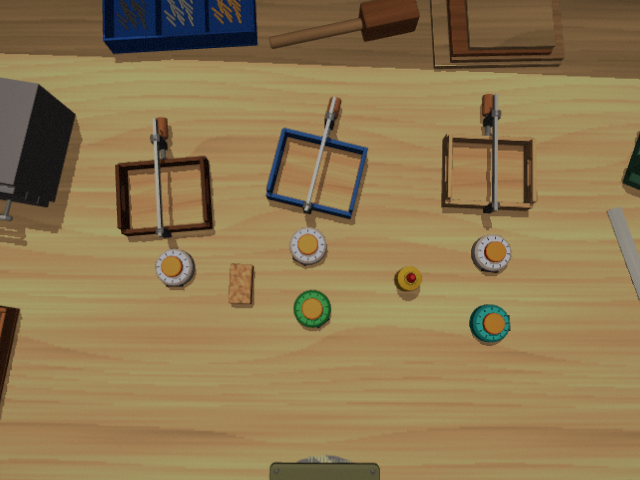

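The scene picture shows the walnut tray at about (430,200) with its white timer at (370,190), cap at about (370,184). In the top picture the tray is at (165,196), its timer at (174,268) and its cap at about (172,266). The turquoise and green look-alikes are elsewhere, as is a grey box behind the tray. Next I'll triangulate the cap.

```bash
cat > h.py <<'E'
from rig import bot
import cv2,numpy as np
def ray(c,uv):
    i=bot.camera_info(c);K=i["K"];T=i["pose"]
    d=np.array([(uv[0]-K[0,2])/K[0,0],(uv[1]-K[1,2])/K[1,1]]);p=d.copy()
    for _ in range(20): p=d/(1+i["k1"]*(p@p))
    return T[:3,3],T[:3,:3]@np.r_[p,1]
def atz(c,uv,z):
    o,d=ray(c,uv);return o+d*(z-o[2])/d[2]
E
python3 - <<'E'
from h import *
for c,g in(("scene",(370,185)),("top",(172,266))):
    im=cv2.imread(f"pics/{c}0.png");h=cv2.cvtColor(im,cv2.COLOR_BGR2HSV)
    m=cv2.inRange(h,(5,170,110),(18,255,255)); x0,y0=g
    w=np.zeros_like(m);w[y0-16:y0+16,x0-16:x0+16]=1;m=m*w
    ys,xs=np.nonzero(m);print(c,len(xs),xs.min(),xs.max(),ys.min(),ys.max(),xs.mean(),ys.mean())
    uv=(xs.mean(),ys.mean());print(atz(c,uv,.046),atz(c,uv,.040))
    cv2.imwrite(f"pics/crop_{c}.png",cv2.resize(im[y0-30:y0+30,x0-30:x0+30],(480,480),interpolation=0))
print("timer_bottom top",atz("top",(175.2,269.2),0),"scene",atz("scene",(368.2,195.3),0))
print("rim",atz("top",(174.5,267.5),.032))
print("clamp end",atz("top",(163,234),.07),"cork",atz("top",(241,284),.03),"box",atz("top",(40,90),.2))
E
```

```text
scene 102 364 378 179 186 370.7549019607843 182.58823529411765
[0.47018522 0.28749165 0.046     ] [0.46587311 0.29676487 0.04      ]
top 77 161 181 257 276 173.41558441558442 267.38961038961037
[0.46522769 0.28668193 0.046     ] [0.46568646 0.28818381 0.04      ]
timer_bottom top [0.46521836 0.29454742 0.        ] scene [0.45855427 0.3027731  0.        ]
rim [0.46610475 0.28810577 0.032     ]
clamp end [0.52526162 0.30253524 0.07      ] cork [0.43587143 0.16070454 0.03      ] box [0.75201203 0.48731605 0.2       ]
```

Run:
```python
import cv2,numpy as np
a=cv2.imread("pics/crop_scene.png");b=cv2.imread("pics/crop_top.png");cv2.imwrite("pics/crops.png",cv2.resize(np.hstack([a,b]),(800,400)))
```

```text
(no output)
```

View pics/crops.png

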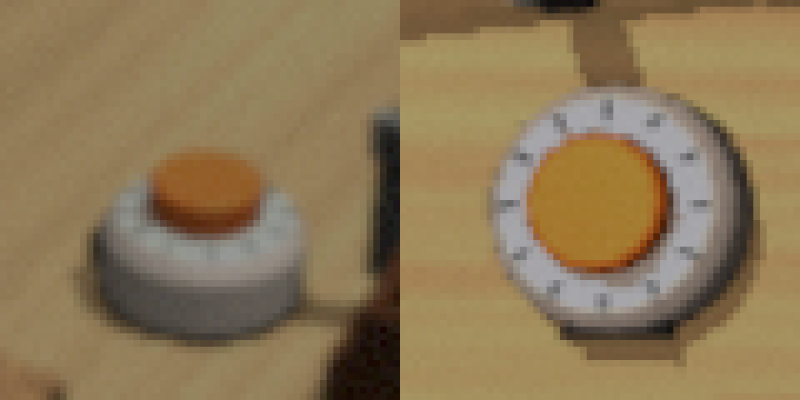

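The crops show the flat cap top centred at about (171,266) in the top picture and (371,182) in the scene picture.

Run:
```python
from h import *
from scipy.spatial.transform import Rotation as R
print(atz("top",(170.9,265.8),.046),atz("scene",(370.6,181.3),.046))
s=bot.observe();q=s["tcp_rot"];M=R.from_quat(np.r_[q[1:],q[0]]).as_matrix()
print(M)
t=atz("top",(170.9,265.8),.046);print(M.T@(t-s["position"]))
for n,uv,z in(("green",(312,309),.046),("bluet",(308,245),.046),("glue",(410,279),.09),("turq",(494,323),.046)):print(n,atz("top",uv,z))
```

```text
[0.46818595 0.29154948 0.046     ] [0.46728084 0.29246194 0.046     ]
[[ 9.68460055e-01  2.49168853e-01 -6.70778299e-05]
 [ 2.49168861e-01 -9.68460037e-01  1.89098952e-04]
 [-1.78446288e-05 -1.99848488e-04 -9.99999980e-01]]
[ 0.5260763  -0.79058536  0.1593446 ]
green [0.38961974 0.02508712 0.046     ]
bluet [0.5096766  0.03374941 0.046     ]
glue [ 0.44424931 -0.15149177  0.09      ]
turq [ 0.36592235 -0.31450214  0.046     ]
```

Both cameras agree to about 1 mm: the cap is at (0.468, 0.292). Next I'll shut the fingers and swing round at z of about 0.2, keeping outside the minimum radius.

Emit:
apply_moves:
  xyz:
    - [0.01,-0.006,0]
    - [0.02,-0.012,0]
    - [0.025,-0.0155,0]
    - [0.025,-0.0155,0]
    - [0.025,-0.0155,0]
    - [0.025,-0.0155,0]
    - [0.025,-0.0155,0]
    - [0.025,-0.0155,0]
  dr:
    - [0,0,0]
    - [0,0,0]
    - [0,0,0]
    - [0,0,0]
    - [0,0,0]
    - [0,0,0]
    - [0,0,0]
    - [0,0,0]
  grip: [0,0,0,0,0,0,0,0]
  newtons: 20

```text
time: 1.07
position: [0.3038, -0.4509, 0.2055]
tcp_rot: [-0.0, 0.992, 0.126, 0.0]
ft_force: [0.6, -0.2, -0.3]
grip_width: 0.0
```

```bash
python3 -c "
from rig import bot
s=bot.observe();print(s['qpos'],s['position'],s['time'])"
```

```text
[ 1.00406842  0.58170152 -0.17915785  1.81277522  0.14200398  0.75937191
 -0.56771556] [ 0.30380018 -0.45090699  0.20550067] 1.0667
```

Emit:
apply_moves:
  xyz:
    - [0.025,-0.0265,0]
    - [0.025,-0.0265,0]
    - [0.025,-0.0265,0]
    - [0.025,-0.0265,0]
    - [0.025,-0.0265,0]
    - [0.025,-0.0265,0]
    - [0.025,-0.0265,0]
    - [0.025,-0.0265,0]
  dr:
    - [0,0,0]
    - [0,0,0]
    - [0,0,0]
    - [0,0,0]
    - [0,0,0]
    - [0,0,0]
    - [0,0,0]
    - [0,0,0]
  grip: [0,0,0,0,0,0,0,0]

```text
time: 1.73
position: [0.4439, -0.1951, 0.2056]
tcp_rot: [-0.0, 0.992, 0.126, 0.0]
ft_force: [0.9, -0.4, -0.3]
grip_width: -0.0001
```

Emit:
apply_moves:
  xyz:
    - [0.025,-0.0265,0]
    - [0.025,-0.0265,0]
    - [0.025,-0.0265,0]
    - [0.01,-0.03,0]
    - [0.01,-0.03,0]
    - [0.01,-0.03,0]
    - [0.01,-0.03,0]
    - [0.01,-0.03,0]
  dr:
    - [0,0,0]
    - [0,0,0]
    - [0,0,0]
    - [0,0,0]
    - [0,0,0]
    - [0,0,0]
    - [0,0,0]
    - [0,0,0]
  grip: [0,0,0,0,0,0,0,0]

```text
time: 2.4
position: [0.5065, 0.0581, 0.2055]
tcp_rot: [-0.0, 0.992, 0.126, 0.0]
ft_force: [1.1, 0.0, 0.4]
grip_width: 0.0
```

```bash
python3 -c "
from rig import bot
s=bot.observe();print(s['qpos'],s['position'],s['time'])"
```

```text
[-0.13360701  0.53778538 -0.11044191  1.91104139  0.08746583  0.69714993
 -1.61387078] [0.50654312 0.05807673 0.20546837] 2.4
```

Emit:
apply_moves:
  xyz:
    - [0.003,-0.034,0]
    - [0.003,-0.034,0]
    - [0.003,-0.034,0]
    - [0.003,-0.034,0.01]
    - [0.003,-0.034,0.01]
    - [0.003,-0.034,0.01]
    - [0.002,-0.022,0.01]
    - [0.001,-0.01,0]
  dr:
    - [0,0,0]
    - [0,0,0]
    - [0,0,0]
    - [0,0,0]
    - [0,0,0]
    - [0,0,0]
    - [0,0,0]
    - [0,0,0]
  grip: [0,0,0,0,0,0,0,0]

```text
time: 3.07
position: [0.4652, 0.2942, 0.1638]
tcp_rot: [-0.001, 0.992, 0.129, -0.002]
ft_force: [0.3, -0.0, 0.1]
grip_width: 0.0004
```

Emit:
apply_moves:
  xyz:
    - [0,0,0.02]
    - [0,0,0.02]
    - [0,0,0.02]
    - [0,0,0.015]
    - [0,0,0.01]
    - [0,0,0.005]
    - [0,0,0]
    - [0,0,0]
  dr:
    - [0,0,0]
    - [0,0,0]
    - [0,0,0]
    - [0,0,0]
    - [0,0,0]
    - [0,0,0]
    - [0,0,0]
    - [0,0,0]
  grip: [0,0,0,0,0,0,0,0]

```text
time: 3.73
position: [0.4691, 0.2893, 0.0759]
tcp_rot: [-0.0, 0.992, 0.125, 0.0]
ft_force: [0.5, 0.6, -1.1]
grip_width: -0.0002
```

Run:
```python
from h import *
s=bot.observe();print(s['qpos'],s['position'],s['time'],s['ft_force'])
a=bot.read_camera("scene")[:,:,::-1];b=bot.read_camera("top")[:,:,::-1]
f=lambda i,x,y:cv2.resize(i[y-50:y+50,x-50:x+50],(400,400),interpolation=cv2.INTER_CUBIC)
cv2.imwrite("pics/near.png",np.hstack([f(a,370,170),f(b,172,266)]))
```

```text
[-0.60423231  0.78414119 -0.05417624  1.90243096  0.08737352  0.45644127
 -2.04049296] [0.46913687 0.28933927 0.07589232] 3.7333 [ 0.47318543  0.55919188 -1.13498839]
```

View pics/near.png

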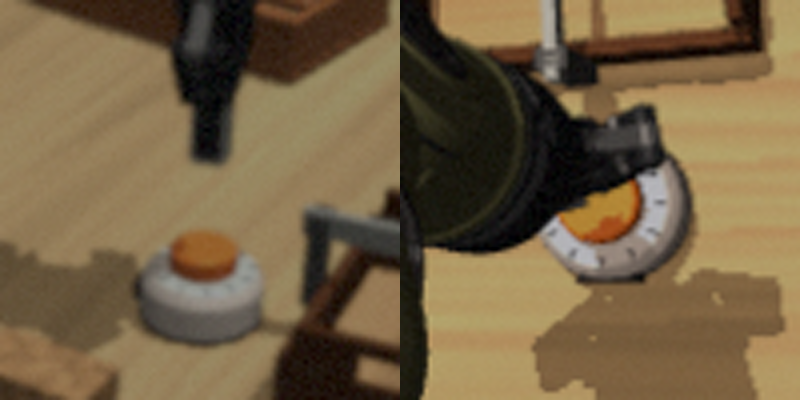

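The hand is about 30 mm above the walnut timer's cap, with its fingertips over it in both views (scene tip near (372,159)). I'll correct 3 mm sideways and descend to just above contact.

Emit:
apply_moves:
  xyz:
    - [0,-0.003,0.004]
    - [0,0,0.006]
    - [0,0,0.006]
    - [0,0,0.004]
    - [0,0,0.002]
    - [0,0,0.002]
    - [0,0,0]
    - [0,0,0]
  dr:
    - [0,0,0]
    - [0,0,0]
    - [0,0,0]
    - [0,0,0]
    - [0,0,0]
    - [0,0,0]
    - [0,0,0]
    - [0,0,0]
  grip: [0,0,0,0,0,0,0,0]

```text
time: 4.5
position: [0.4679, 0.2922, 0.0512]
tcp_rot: [0.0, 0.992, 0.126, -0.0]
ft_force: [0.1, 0.2, 0.0]
grip_width: -0.0002
```

Run:
```python
from h import *
s=bot.observe();print(s['position'],s['time'],s['ft_force'])
a=bot.read_camera("scene")[:,:,::-1];b=bot.read_camera("top")[:,:,::-1]
f=lambda i,x,y:cv2.resize(i[y-25:y+25,x-25:x+25],(400,400),interpolation=cv2.INTER_CUBIC)
cv2.imwrite("pics/near2.png",np.hstack([f(a,370,180),f(b,172,266)]))
```

```text
[0.46792876 0.2922035  0.0511553 ] 4.5 [0.05171904 0.22737893 0.04901668]
```

View pics/near2.png

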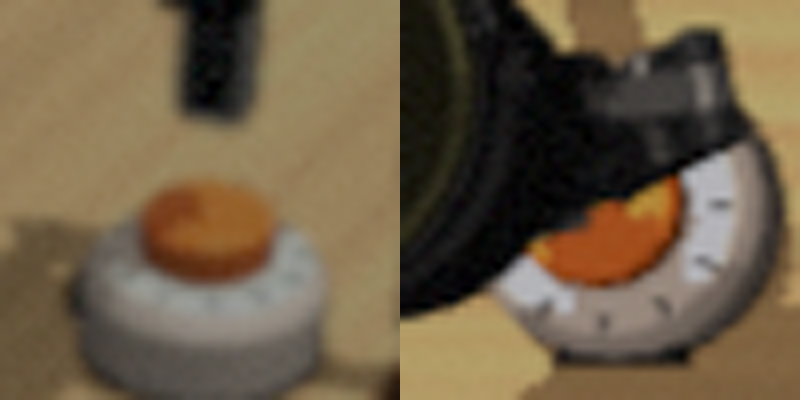

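In the scene view the fingertip, at about (372,169), is higher above the cap than a 5 mm gap should look. I'll check this before pressing.

Run:
```python
from h import *
from scipy.spatial.transform import Rotation as R
def proj(c,P):
    i=bot.camera_info(c);T=i["pose"];p=T[:3,:3].T@(np.array(P)-T[:3,3]);s=p[:2]/p[2];s=s*(1+i["k1"]*(s@s));return s*i["K"][0,0]+i["K"][:2,2]
s=bot.observe();p=s["position"];print(s["time"],p)
for c in("scene","top"):
    print(c,"tcp",proj(c,p),"20 up",proj(c,p+[0,0,.02]),"captop",proj(c,[.468,.292,.046]))
print(atz("scene",(371.9,169.4),.051),atz("scene",(371.9,169.4),.07))
a=bot.read_camera("scene")[:,:,::-1];b=bot.read_camera("top")[:,:,::-1]
cv2.imwrite("pics/s3.png",a);cv2.imwrite("pics/t3.png",b)
```

```text
4.6 [0.46812142 0.29234864 0.05143552]
scene tcp [371.03910348 179.34592343] 20 up [371.53041078 171.60978171] captop [370.79050549 181.47094478]
top tcp [169.74548971 265.59544551] 20 up [166.99648947 264.70957576] captop [170.65742444 265.8965244 ]
[0.44857753 0.33567755 0.051     ] [0.46314494 0.30428803 0.07      ]
```

View pics/s3.png

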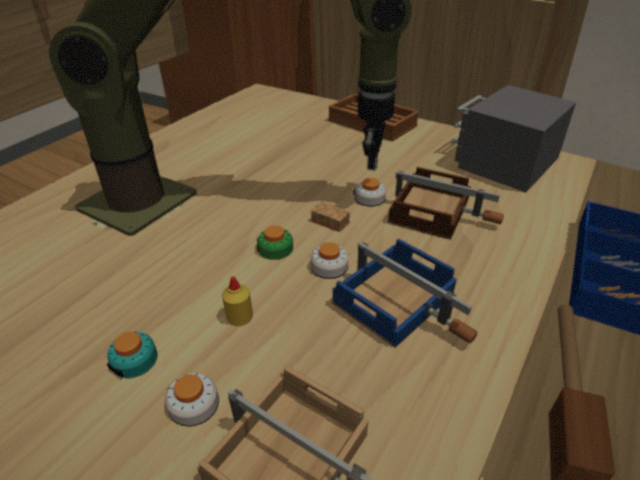

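Run:
```python
import cv2,numpy as np
a=cv2.imread("pics/s3.png");b=cv2.imread("pics/t3.png")
f=lambda i,x,y,h:cv2.resize(cv2.convertScaleAbs(i[y-h:y+h,x-h:x+h],alpha=2.5,beta=20),(400,400),interpolation=cv2.INTER_CUBIC)
cv2.imwrite("pics/n3.png",np.hstack([f(a,372,155,50),f(b,165,260,50)]))
```

```text
(no output)
```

View pics/n3.png

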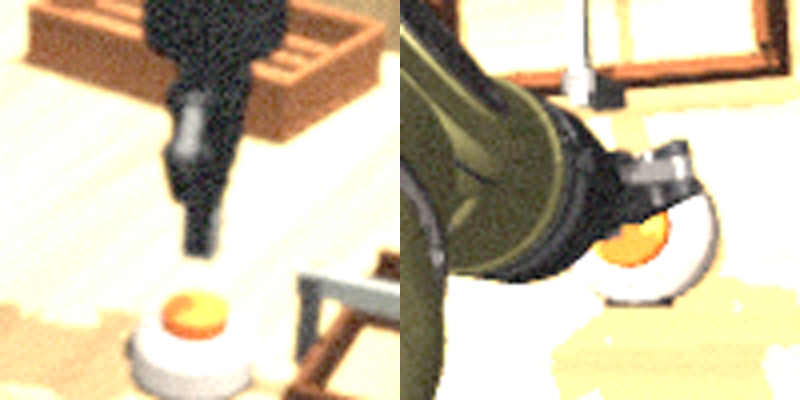

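Both views fit a tip that is in the right place in x and y but perhaps 20–25 mm higher than the reported TCP. I'll descend in small steps, using force and picture to find the contact.

Emit:
apply_moves:
  xyz:
    - [0,0,0.001]
    - [0,0,0.001]
    - [0,0,0.001]
    - [0,0,0]
    - [0,0,0]
  dr:
    - [0,0,0]
    - [0,0,0]
    - [0,0,0]
    - [0,0,0]
    - [0,0,0]
  grip: [0,0,0,0,0]

```text
time: 5.12
position: [0.4679, 0.2922, 0.0482]
tcp_rot: [0.0, 0.992, 0.126, -0.0]
ft_force: [-0.3, 0.1, 0.4]
grip_width: -0.0002
```

Emit:
apply_moves:
  xyz:
    - [0,0,0.001]
    - [0,0,0.001]
    - [0,0,0.001]
    - [0,0,0]
    - [0,0,0]
  dr:
    - [0,0,0]
    - [0,0,0]
    - [0,0,0]
    - [0,0,0]
    - [0,0,0]
  grip: [0,0,0,0,0]

```text
time: 5.53
position: [0.4679, 0.2922, 0.0452]
tcp_rot: [0.0, 0.992, 0.126, -0.0]
ft_force: [-0.1, 0.2, 0.2]
grip_width: -0.0001
```

Emit:
apply_moves:
  xyz:
    - [0,0,0.001]
    - [0,0,0.001]
    - [0,0,0.001]
    - [0,0,0]
    - [0,0,0]
  dr:
    - [0,0,0]
    - [0,0,0]
    - [0,0,0]
    - [0,0,0]
    - [0,0,0]
  grip: [0,0,0,0,0]

```text
time: 5.95
position: [0.4679, 0.2922, 0.0422]
tcp_rot: [0.0, 0.992, 0.126, -0.0]
ft_force: [-1.1, 0.3, 0.2]
grip_width: -0.0002
```

Run:
```python
from h import *
s=bot.observe();print(s['position'],s['time'],s['ft_force'])
a=bot.read_camera("scene")[:,:,::-1];b=bot.read_camera("top")[:,:,::-1]
f=lambda i,x,y:cv2.resize(cv2.convertScaleAbs(i[y-25:y+25,x-25:x+25],alpha=1.8),(400,400),interpolation=cv2.INTER_CUBIC)
cv2.imwrite("pics/near4.png",np.hstack([f(a,370,175),f(b,172,266)]))
```

```text
[0.46787891 0.29220476 0.04216335] 5.95 [-1.08059694  0.31363008  0.17945295]
```

View pics/near4.png

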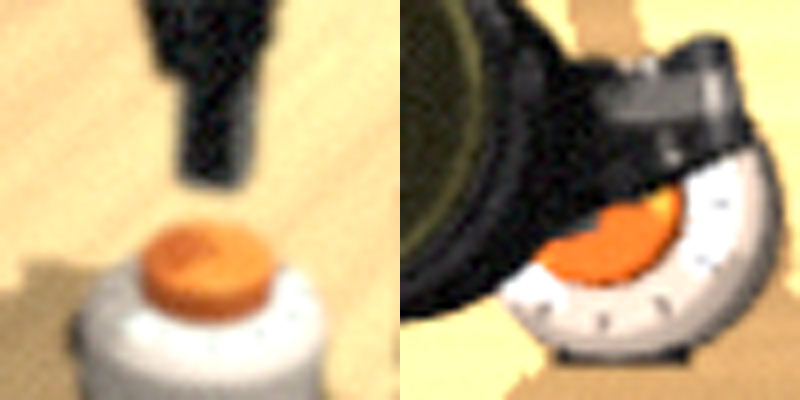

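Still no contact at a reported z of 0.042, and the picture shows a gap, with the tip at (371.6,173.4). The reported height disagrees with the view, so I'll triangulate the gripper's visible knuckle for x and y.

Run:
```python
from h import *
def proj(c,P):
    i=bot.camera_info(c);T=i["pose"];p=T[:3,:3].T@(np.array(P)-T[:3,3]);s=p[:2]/p[2];s=s*(1+i["k1"]*(s@s));return np.round(s*i["K"][0,0]+i["K"][:2,2],1)
def tri(a,b):
    o1,d1=ray("top",a);o2,d2=ray("scene",b);t=np.linalg.lstsq(np.c_[d1,-d2],o2-o1,rcond=None)[0];p,q=o1+d1*t[0],o2+d2*t[1];return p.round(4),q.round(4)
print(tri((187,252),(369,137)),tri((187,252),(368.5,145)),tri((187,252),(369,129)))
# predicted axis, both cams, at heights
for z in(.07,.1,.125,.15,.2,.25):print(z,proj("scene",[.468,.292,z]),proj("top",[.468,.292,z]))
s=bot.observe();print(s['qpos'],s['tau'])
b=bot.read_camera("top")[:,:,::-1]
a=bot.read_camera("scene")[:,:,::-1]
f=lambda i,x,y,h:cv2.resize(cv2.convertScaleAbs(i[y-h:y+h,x-h:x+h],alpha=4,beta=20),(400,400),interpolation=cv2.INTER_CUBIC)
for c,im,x,y in(("s",a,372,130),("t",b,150,255)):
    pass
cv2.imwrite("pics/n5.png",np.hstack([f(a,372,130,60),f(b,145,255,60)]))
```

```text
(array([0.4805, 0.2312, 0.182 ]), array([0.485 , 0.2339, 0.1831])) (array([0.4824, 0.2353, 0.1639]), array([0.4838, 0.2361, 0.1643])) (array([0.4787, 0.2271, 0.1998]), array([0.4853, 0.2311, 0.2014]))
0.07 [371.4 172.2] [167.4 264.8]
0.1 [372.1 160.3] [163.1 263.5]
0.125 [372.8 150. ] [159.3 262.2]
0.15 [373.4 139.5] [155.3 261. ]
0.2 [374.8 117.5] [146.8 258.2]
0.25 [376.2  94.1] [137.3 255.1]
[-0.61446248  0.84253094 -0.04645111  1.91325646  0.09197504  0.38777778
 -2.04953363] [-2.14425039e-03 -5.23765254e+01  8.28844160e-01 -7.70025551e+00
  4.86100835e-03  2.47393487e-03 -3.11758947e-05]
```

View pics/n5.png

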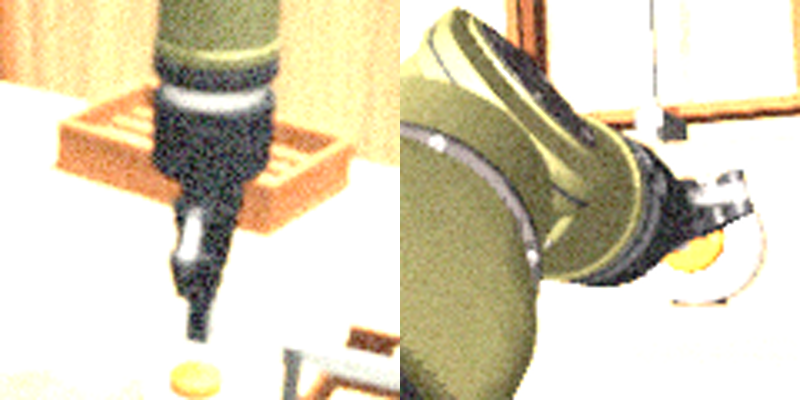

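The knuckle triangulates to about 60 mm from the axis along the jaw direction, so x and y are right. The hand is really about 25 mm higher than the reported z suggests. I'll keep feeling downward.

Emit:
apply_moves:
  xyz:
    - [0,0,0.002]
    - [0,0,0.002]
    - [0,0,0.002]
    - [0,0,0.002]
    - [0,0,0.002]
    - [0,0,0]
    - [0,0,0]
  dr:
    - [0,0,0]
    - [0,0,0]
    - [0,0,0]
    - [0,0,0]
    - [0,0,0]
    - [0,0,0]
    - [0,0,0]
  grip: [0,0,0,0,0,0,0]

```text
time: 6.73
position: [0.4678, 0.2922, 0.0321]
tcp_rot: [0.0, 0.992, 0.126, -0.0]
ft_force: [-0.1, 0.3, 0.4]
grip_width: 0.0001
```

```bash
cat > look.py <<'E'
from h import *
import sys
s=bot.observe();print(s['position'],s['time'],s['ft_force'])
a=bot.read_camera("scene")[:,:,::-1];b=bot.read_camera("top")[:,:,::-1]
f=lambda i,x,y:cv2.resize(cv2.convertScaleAbs(i[y-25:y+25,x-25:x+25],alpha=1.8),(400,400),interpolation=cv2.INTER_CUBIC)
cv2.imwrite(sys.argv[1],np.hstack([f(a,370,175),f(b,172,266)]))
E
python3 look.py pics/near6.png
```

```text
[0.4678188  0.29219362 0.03205647] 6.7333 [-0.1123926   0.29494833  0.3682461 ]
```

View pics/near6.png

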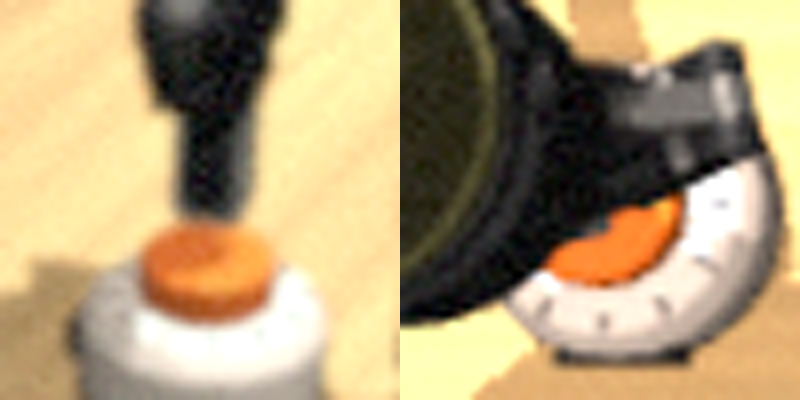

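The tip is still above the cap: its near edge is at crop y 220, against 252 for the cap centre. Roughly 10–16 mm to go.

Emit:
apply_moves:
  xyz:
    - [0,0,0.0015]
    - [0,0,0.0015]
    - [0,0,0.0015]
    - [0,0,0.0015]
    - [0,0,0]
    - [0,0,0]
  dr:
    - [0,0,0]
    - [0,0,0]
    - [0,0,0]
    - [0,0,0]
    - [0,0,0]
    - [0,0,0]
  grip: [0,0,0,0,0,0]

```text
time: 7.33
position: [0.4679, 0.2922, 0.0261]
tcp_rot: [0.0, 0.992, 0.126, -0.0]
ft_force: [-0.1, -0.2, -0.4]
grip_width: -0.0001
```

Emit:
apply_moves:
  xyz:
    - [0,0,0.001]
    - [0,0,0.001]
    - [0,0,0.001]
    - [0,0,0]
    - [0,0,0]
  dr:
    - [0,0,0]
    - [0,0,0]
    - [0,0,0]
    - [0,0,0]
    - [0,0,0]
  grip: [0,0,0,0,0]

```text
time: 7.75
position: [0.4679, 0.2922, 0.0232]
tcp_rot: [0.0, 0.992, 0.126, -0.0]
ft_force: [1.1, -0.3, -0.2]
grip_width: 0.0001
```

```bash
python3 look.py pics/near7.png
```

```text
[0.46790724 0.29223168 0.02317244] 7.75 [ 1.07003454 -0.31775454 -0.16043557]
```

View pics/near7.png

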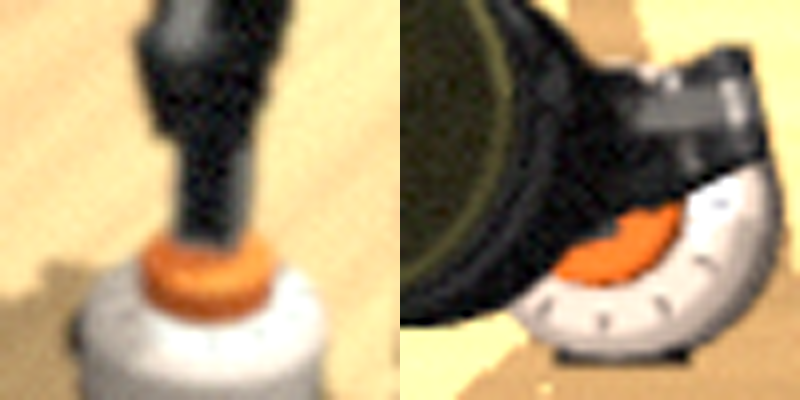

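No contact yet; the tip's near edge is at crop y 247 and should reach about 270 if it is centred.

Emit:
apply_moves:
  xyz:
    - [0,0,0.001]
    - [0,0,0.001]
    - [0,0,0.001]
    - [0,0,0]
    - [0,0,0]
  dr:
    - [0,0,0]
    - [0,0,0]
    - [0,0,0]
    - [0,0,0]
    - [0,0,0]
  grip: [0,0,0,0,0]

```text
time: 8.27
position: [0.4679, 0.2923, 0.0202]
tcp_rot: [0.0, 0.992, 0.126, -0.0]
ft_force: [0.7, 0.2, 0.0]
grip_width: 0.0
```

Emit:
apply_moves:
  xyz:
    - [0,0,0.001]
    - [0,0,0.001]
    - [0,0,0]
    - [0,0,0]
  dr:
    - [0,0,0]
    - [0,0,0]
    - [0,0,0]
    - [0,0,0]
  grip: [0,0,0,0]

```text
time: 8.6
position: [0.468, 0.2923, 0.0183]
tcp_rot: [0.0, 0.992, 0.126, 0.0]
ft_force: [0.1, -0.1, 2.2]
grip_width: 0.0
```

```bash
python3 look.py pics/near8.png
```

```text
[0.46797081 0.29229506 0.01832462] 8.6 [ 0.10635788 -0.0668905   2.22104609]
```

View pics/near8.png

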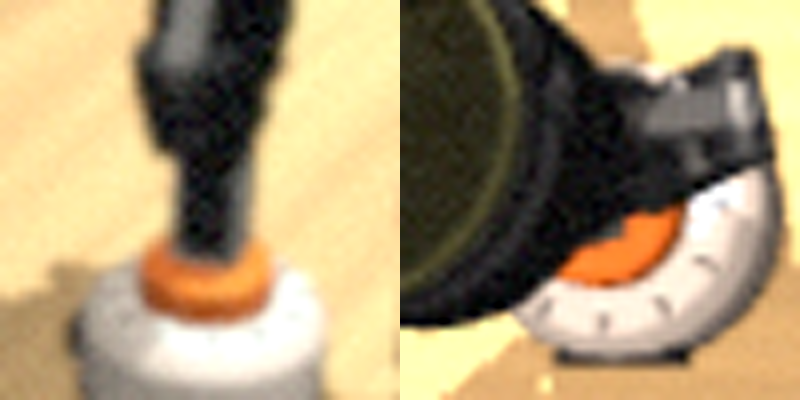

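There is contact at a reported z of about 0.020: 2.2 N, so the cap is about 1.7 mm down. In the picture the tip sits on the middle of the cap. I'll press 5 mm more to about 6.5 mm (5.5 N) and hold.

Emit:
apply_moves:
  xyz:
    - [0,0,0.001]
    - [0,0,0.001]
    - [0,0,0.001]
    - [0,0,0.001]
    - [0,0,0.001]
    - [0,0,0]
    - [0,0,0]
    - [0,0,0]
  dr:
    - [0,0,0]
    - [0,0,0]
    - [0,0,0]
    - [0,0,0]
    - [0,0,0]
    - [0,0,0]
    - [0,0,0]
    - [0,0,0]
  grip: [0,0,0,0,0,0,0,0]

```text
time: 9.37
position: [0.468, 0.2923, 0.0134]
tcp_rot: [0.0, 0.992, 0.126, 0.0]
ft_force: [-0.1, -0.2, 5.3]
grip_width: 0.0001
```

```bash
python3 look.py pics/near9.png
```

```text
[0.4679632  0.29228252 0.01338868] 9.3667 [-0.11994274 -0.24721627  5.25273183]
```

View pics/near9.png

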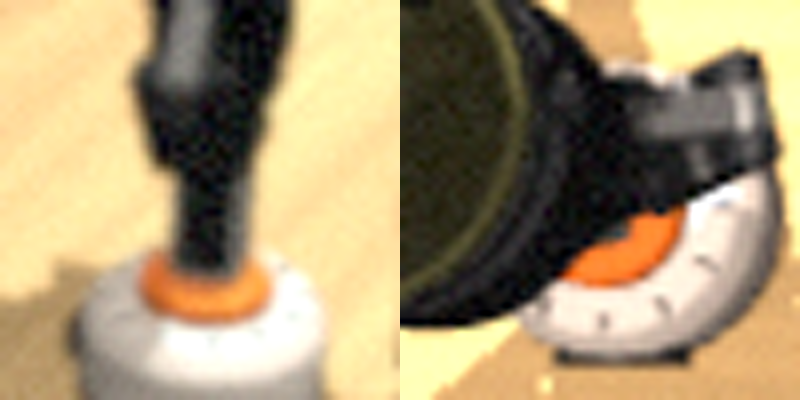

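The cap is visibly down at 5.3 N, about 6 mm. I'll hold for about 1.5 s and then lift straight up.

Emit:
apply_moves:
  xyz:
    - [0,0,0]
    - [0,0,0]
    - [0,0,0]
    - [0,0,0]
    - [0,0,0]
    - [0,0,0]
    - [0,0,0]
    - [0,0,0]
  dr:
    - [0,0,0]
    - [0,0,0]
    - [0,0,0]
    - [0,0,0]
    - [0,0,0]
    - [0,0,0]
    - [0,0,0]
    - [0,0,0]
  grip: [0,0,0,0,0,0,0,0]

```text
time: 10.13
position: [0.468, 0.2923, 0.0134]
tcp_rot: [0.0, 0.992, 0.126, 0.0]
ft_force: [0.2, -1.3, 5.5]
grip_width: 0.0002
```

Emit:
apply_moves:
  xyz:
    - [0,0,0]
    - [0,0,0]
    - [0,0,0]
    - [0,0,0]
    - [0,0,0]
    - [0,0,0]
    - [0,0,0]
    - [0,0,0]
  dr:
    - [0,0,0]
    - [0,0,0]
    - [0,0,0]
    - [0,0,0]
    - [0,0,0]
    - [0,0,0]
    - [0,0,0]
    - [0,0,0]
  grip: [0,0,0,0,0,0,0,0]

```text
time: 10.8
position: [0.468, 0.2923, 0.0134]
tcp_rot: [0.0, 0.992, 0.126, 0.0]
ft_force: [-0.9, -0.4, 5.6]
grip_width: -0.0001
```

Emit:
apply_moves:
  xyz:
    - [0,0,-0.003]
    - [0,0,-0.004]
    - [0,0,-0.006]
    - [0,0,-0.01]
    - [0,0,-0.02]
    - [0,0,-0.025]
    - [0,0,-0.025]
    - [0,0,-0.025]
  dr:
    - [0,0,0]
    - [0,0,0]
    - [0,0,0]
    - [0,0,0]
    - [0,0,0]
    - [0,0,0]
    - [0,0,0]
    - [0,0,0]
  grip: [0,0,0,0,0,0,0,0]

```text
time: 11.47
position: [0.4677, 0.292, 0.1329]
tcp_rot: [0.0, 0.992, 0.126, -0.0]
ft_force: [-0.4, 0.8, -0.0]
grip_width: 0.0001
```

Emit:
apply_moves:
  xyz:
    - [0,0,-0.025]
    - [0,0,-0.025]
    - [0,0,-0.02]
    - [0,0,-0.015]
    - [0,0,-0.005]
    - [0,0,0]
    - [0,0,0]
    - [0,0,0]
  dr:
    - [0,0,0]
    - [0,0,0]
    - [0,0,0]
    - [0,0,0]
    - [0,0,0]
    - [0,0,0]
    - [0,0,0]
    - [0,0,0]
  grip: [0,0,0,0,0,0,0,0]

```text
time: 12.13
position: [0.4672, 0.2917, 0.2202]
tcp_rot: [0.001, 0.992, 0.126, -0.001]
ft_force: [0.9, -0.0, -0.0]
grip_width: -0.0002
```

Run:
```python
from h import *
a=bot.read_camera("scene")[:,:,::-1];b=bot.read_camera("top")[:,:,::-1]
cv2.imwrite("pics/end.png",np.hstack([cv2.resize(a,(400,300)),cv2.resize(b,(400,300))]))
f=lambda i,x,y:cv2.resize(i[y-30:y+30,x-30:x+30],(400,400),interpolation=cv2.INTER_CUBIC)
cv2.imwrite("pics/endc.png",np.hstack([f(a,370,185),f(cv2.imread("pics/scene0.png"),370,185)]))
```

```text
(no output)
```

View pics/end.png

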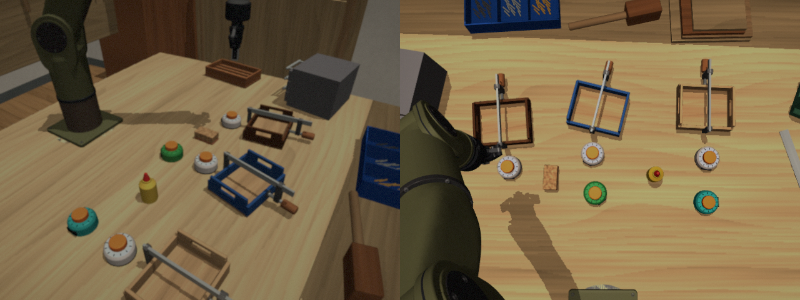

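View pics/endc.png

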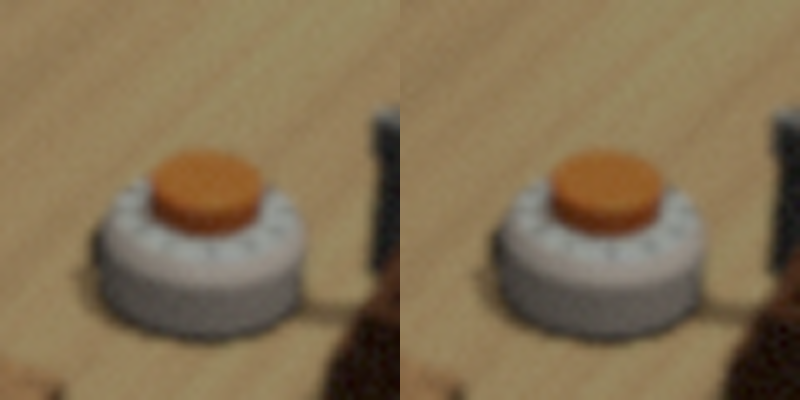

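The end pictures show the timer exactly where it stood at (370,190), its cap sprung up again, the hand well above, and nothing else moved.

```bash
python3 -c "
from rig import bot
print(bot.job_done(),bot.observe()['time'])"
```

```text
the job is handed in; nothing more can be done
the job is handed in; nothing more can be done
```

I pressed the walnut tray's timer with the shut fingertips at (0.468, 0.292) and held it for about 1.5 s. I then lifted straight up to a reported height of 0.22 m and handed the job in at about 12.2 s.

- **Press:** the steady force was 5.3–5.6 N. By the cap's spring figures that is 6 to 6.5 mm down, past the 4 mm that starts the timer. The timer's start itself cannot be read; I infer it from the force and the hold.
- **After lifting:** the pictures show the cap sprung back up and the timer on the same pixels as at the start. Nothing else had visibly moved, and the force on the tool was back within noise.
- **One disagreement:** contact came at a reported fingertip height of about 0.020 m, not the expected 0.046 m. The scene picture also showed the tips about 25 mm higher than reported. I did not find the cause, so I found the contact by force and picture instead.

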